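Put the coffee grinder's adjuster in gear and set its dial

ROBOT

A 6-joint arm with a two-finger parallel gripper is mounted at the origin on the work surface. World frame = base frame: x ahead of the robot, y to its left, z up, the work surface at z = 0. Lengths are in mm, angles in rad, forces in N, time in s.
With the tool pointing down it reaches from about 350 to 775 mm from the base axis. Payload 7.3 kg.
Tool frame: the origin (TCP) lies on the front face of the gripper's body, between the roots of the fingers; the fingertips stand 66 mm ahead of it and the grasp point (between the pads) lies 47 mm ahead of it (bot.tip_extent is the distance from the TCP to the fingertips, in mm); z points along the fingers, y is the line along which they close (so a half turn about z gives the same grasp; the last joint's range is limited). The gripper opens to 92 mm and grips with 3 to 60 N. Pads are 19 mm wide; open, the fingers measure 130 mm over their backs; the gripper's body (75 mm by 190 mm) begins 47 mm behind the grasp point.
Start: joints at [1.181, 0.342, 1.524, -0, 1.275, -0.146], TCP at [126.712, 509.492, 292.241] pointing down, gripper open.
Joint ranges: [-2.53, 2.53], [-0.77, 2.02], [0.04, 2.7], [-1, 4.14], [0.28, 2.66], [-3.11, 3.11]. Speed limits (rad/s): [2.57, 2.57, 3.14, 3.14, 3.14, 3.14].

INTERFACE

Orientations are given as [roll, pitch, yaw] about the fixed x, y, z axes, in that order (R = Rz(yaw) Ry(pitch) Rx(roll)).
In Python, from plant import readout, viewer, order, bot gives the robot as it stands.
- The arm moves only by the shell command python3 -m creep 'ROWS'. ROWS is text: rows parted by semicolons, each of 7 numbers parted by spaces: the shift along the world's x, y, z in m, then the turn, a rotation vector about the world's x, y, z in rad, then the opening in per cent of the stroke, from 0 (shut) to 100 (fully open). A call has 1 to 8 rows; each row shifts and turns the commanded pose from where the row before left it; what a row does not reach is not made up. A row lasts 1/12 s, in which the tool goes at most 41.7 mm and 7.16 degrees, less where a joint would pass 70% of its speed; a pose out of reach is approached as far as the arm can. A call is refused whole if a number of a shift passes 0.0417 or a number of a turn 0.125, either way. A call with a gripper value outside its range is refused whole. The fingers move at their own pace and stop on an object; the grip force is fixed at half the most. Time passes only in rows, so rows that do not move let the fingers close. It gives the time, the measured TCP pose, the force, the opening and the grip force at its end, in the units of the state.
- readout.get_obs(): the state, without advancing time (a new reading comes with each control period).
- viewer.capture(name): name is "side" or "top" or "wrist"; returns the picture (384x512x3 uint8, red, green, blue); there is no depth.
- viewer.camera_info(name): a dict with "fx", "fy", "cx", "cy" (pixels), "D" ([k1, k2, p1, p2, k3] as OpenCV has them; the pictures are not rectified), "origin" and "rotation" of the camera in the world. Camera axes: x right, y up, looking along -z (the intrinsics and any distortion apply to the point x, -y, -z); pixel columns grow to the right and rows downward; lengths in mm; the calibration is good to about 2 mm. A picture is of the moment at which its call begins: read the wrist's pose just before it. camera_info takes no time and is no camera call; for the wrist camera it gives the pose at the moment of the call.
- order.close_job(): hands the job in; it is judged then, once.
The state is a dict: "time": time; "joint_positions": joint angles; "dq": joint speeds; "tau": joint torques, N m; "tool_pos": TCP position; "tcp_rot": TCP orientation; "contact_force": force on the tool from outside, world axes, zero at the start; "moment": the same for the moment, N m; "grip_width": finger opening in mm; "finger_force": force on a finger pad.
Only numpy, scipy, OpenCV 4.12 (cv2) and the standard library are available. Lean on these libraries where they do the work, as an engineer would, in place of code of your own. Each camera call takes 0.05 s, during which the arm holds its last target. There are 200 camera calls.

TASK

Put the red coffee grinder's adjuster in gear: ease the black knob down rocking its spindle gently to and fro as needed, until the hidden teeth slip into mesh and the knob sits fully home, never forcing the teeth while they clash. Then, with the knob in mesh, turn it until the dial's white pointer line points at the green stud, and let go with the knob left down. Leave the mug, the sugar jar and the little amber bottle where they stand.

Things in the scene. Friction and masses are not known exactly. Their poses are not given: they have to be found in the camera images.
- grinder: Red coffee grinder casing, 170 mm (its x) by 285 mm (its y), 120 mm tall, fixed. Origin on the counter under the knob's axis; the casing runs from 90 mm on its -y to 195 mm on its +y side. A glass bean hopper (radius 47 mm, 70 mm tall) stands on it 142 mm along +y from the knob's axis.
- gear_knob: Black fluted round knob on a vertical spindle on the grinder. Origin on the axis at the underside of its skirt (58 mm wide, 0 to 15 mm up), which hides its six teeth (0 to 9 mm, 20 mm radius); grip cylinder 42 mm wide from 15 to 48 mm: grip above the skirt. Slides down 14 mm, turns freely when out of mesh. Sliding drag 3 N, weight 1.4 N; it stays where left.
- knob_top (a point): Centre of the knob's top face, 48 mm above the knob's origin: 195 mm above the counter when the knob is fully up, 181 mm when home.
- knob_lift (a joint): How far the knob is pushed down: 0 = fully up, out of gear (it starts 0 to 2 mm down); 0.014 m = fully home, at a stop. Its teeth meet the dial's at 0.006 m: if they clash, going on compresses the dial's spring (3 N/mm); if in line, the knob slides home at the light drag alone.
- adjuster: Fixed seat of the dial; origin on the spindle axis at the casing top, axes as the casing. It carries the sprung dial with six brass teeth (9 mm tall, 60 degrees apart, 20 mm radius), which sinks up to 8.5 mm when pressed: 2 N, then 3 N/mm. Knob teeth fit in with 9 degrees of play, at an unknown angle. More than 15 N between knob and dial damages the teeth.
- pointer (a point): Outer end of the white pointer line on the black dial (96 mm wide, face 12 mm above the casing top), 46 mm from the spindle axis. Its x axis points outward along the line, z up. The dial turns stiffly (0.12 N m, given by the meshed knob), 2.8 rad either way from the casing's x, and stays where left. At the start the pointer is within 0.22 rad of the casing's x.
- green_stud: Green round stud, 14 mm in diameter and 18 mm tall, fixed on the casing top just outside the dial's rim (57 to 73 mm from spindle axis to its centre), on either side of the casing's x axis: the setting wanted. Origin at the centre of its foot.
- blue_stud: Blue stud like the green one, on the other side of the casing's x axis: a setting not wanted. Origin at the centre of its foot.
- mug: White mug, 82 mm in diameter, 95 mm tall, loose, to be left alone. Origin at the centre of its foot.
- sugar_jar: White jar with a wooden lid, 84 mm in diameter, 100 mm tall, loose, to be left alone. Origin at the centre of its foot.
- oil_bottle: Little amber glass bottle, 28 mm in diameter, 65 mm tall, loose, to be left alone. Origin at the centre of its foot.

How it is judged (in metres and radians):
On the way, in this order (a step that is already met when the one before it is completed fails the run):
1. the teeth are in mesh and the knob is pushed home (more than 12.5 mm down) (value of joint knob_lift above 0.0125 m), for 0.2 s.
2. with the knob still home, the dial's pointer is brought to the green stud (value of joint knob_lift above 0.0125 m and y of green_stud in the frame of pointer between -0.006 and 0.006 m and x of green_stud in the frame of pointer above 0 m), for 0.2 s.
At the end, for the whole second after the job is handed in: The knob is home (more than 12.5 mm down) and left there, and the line of the white pointer, drawn outward, passes within 6 mm of the green stud's centre (all of step 2); the robot touches nothing.
It fails at once if more than 15 N between the knob's teeth and the dial (contact force between gear_knob and adjuster above 15 N).
It fails at once if the mug is moved by more than 30 mm (distance of mug from where it was at the start of the episode above 0.03 m).
It fails at once if the sugar jar is moved by more than 30 mm (distance of sugar_jar from where it was at the start of the episode above 0.03 m).
It fails at once if the little amber bottle is moved by more than 30 mm (distance of oil_bottle from where it was at the start of the episode above 0.03 m).
It also fails if it takes over 64 s, if anything falls off the work surface, if the arm or the gripper's body presses on something with over 40 N, if the wrist force passes 120 N, or if a joint passes its speed limit or range.

## Working session

There is one attempt and no reset: what is moved stays moved. The work goes in short steps, Python scripts to look and compute and a shell command to move; the robot and the scene stay as the last step left them, time stands still between calls to the robot, and variables do not carry over. Pictures are saved under pics/ and viewed, at most 10 in all, crops included, and the job is handed in when it is done.

```bash
mkdir -p pics
python3 - <<'E'
from plant import readout, viewer
import cv2, numpy as np
ims=[]
for n in("top","side"):
    i=viewer.camera_info(n);print(n,i)
    im=viewer.capture(n); cv2.imwrite(f"pics/{n}0.png",im[...,::-1])
o=readout.get_obs();print(o)
E
```

```text
top {'fx': 351.7151702061962, 'fy': 351.7151702061962, 'cx': 256.2281050532431, 'cy': 190.4290921659405, 'D': array([-0.0981057,  0.       ,  0.       ,  0.       ,  0.       ]), 'origin': array([ 354.7507587 ,    9.39331222, 1016.83033415]), 'rotation': array([ 0.19723044, -0.01263428, -1.56111687])}
side {'fx': 495.12433561063307, 'fy': 495.12433561063307, 'cx': 255.06782099064532, 'cy': 192.9925614314952, 'D': array([-0.14008819,  0.        ,  0.        ,  0.        ,  0.        ]), 'origin': array([  92.58938965, 1061.11097367,  821.72228459]), 'rotation': array([ 1.03849226,  0.02564518, -2.75406378])}
{'time': 0.1, 'joint_positions': array([ 1.18100811e+00,  3.42629460e-01,  1.52486446e+00, -1.64790072e-05,
        1.27541609e+00, -1.45990216e-01]), 'dq': array([ 9.34651805e-06,  5.61377290e-04, -3.09508174e-03,  4.49743716e-04,
       -1.76123933e-04, -2.18164003e-03]), 'tau': array([ 2.37409833e-03, -4.32008207e+01, -2.44690830e+01,  7.20658922e-02,
        5.25405875e-02, -6.58372505e-05]), 'tool_pos': array([126.60835475, 509.2400791 , 291.64655686]), 'tcp_rot': array([-3.14028702e+00, -1.76046954e-04,  2.89779935e+00]), 'contact_force': array([ 0.45688458, -0.27979132,  0.63791581]), 'moment': array([ 0.06098798, -0.01864951, -0.01469661]), 'finger_force': 0.0, 'grip_width': 91.6838214577224}
```

View pics/top0.png

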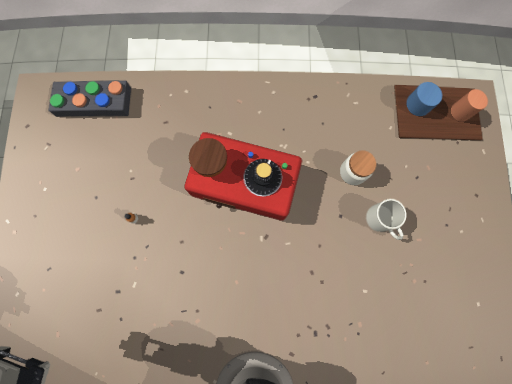

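View pics/side0.png

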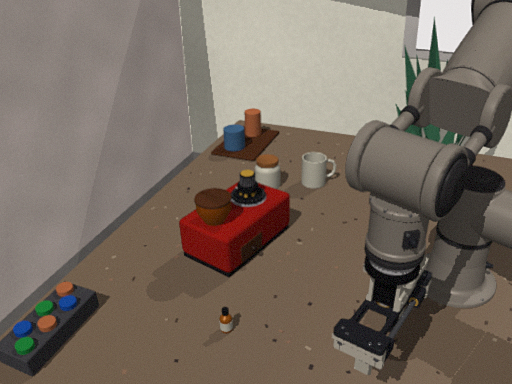

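The top view shows the knob cap at about (264,171), the hopper at (208,156), the blue stud at (250,155), the green stud at (285,166), and the pointer line towards (268,162). The jar, mug and bottle stand well clear. Next I'll compute positions from these and enlarge the area.

```bash
cat > h.py <<'E'
import numpy as np, cv2
from scipy.spatial.transform import Rotation as R
def ray(i,uv,z):
    K=np.array([[i['fx'],0,i['cx']],[0,i['fy'],i['cy']],[0,0,1]])
    p=cv2.undistortPoints(np.array([[uv]],float),K,i['D'])[0,0]
    d=R.from_euler('xyz',i['rotation']).apply([p[0],-p[1],-1])
    o=np.array(i['origin']); return o+d*(z-o[2])/d[2]
def cen(im,mask):
    n,l,s,c=cv2.connectedComponentsWithStats(mask.astype(np.uint8))
    return [(s[k,4],c[k].round(1)) for k in range(1,n) if s[k,4]>=6]
def masks(im):
    h=cv2.cvtColor(im,cv2.COLOR_RGB2HSV).astype(int); H,S,V=h[...,0],h[...,1],h[...,2]
    return dict(green=(H>45)&(H<80)&(S>120)&(V>50),blue=(H>100)&(H<130)&(S>130)&(V>50),yel=(H>14)&(H<28)&(S>120)&(V>110))
E
python3 - <<'E'
from h import *; from plant import viewer
im=cv2.imread('pics/top0.png')[...,::-1]; i=viewer.camera_info('top')
for k,m in masks(np.ascontiguousarray(im)).items():
    m[:, :180]=0; m[:,320:]=0
    for s,c in cen(im,m): print(k,s,c,ray(i,c,{'green':138,'blue':138,'yel':194}[k]).round(1))
print('hop',ray(i,(208,156),190))
for n,uv in dict(c1=(201,133),c2=(301,171),c3=(291,217),c4=(186,179)).items(): print(n,ray(i,uv,120).round())
cv2.imwrite('pics/c.png',cv2.resize(im[125:225,180:310],None,fx=6,fy=6,interpolation=cv2.INTER_CUBIC)[...,::-1])
E
```

```text
green 18 [284.1 165.3] [597.7 -71.6 138. ]
blue 20 [250.4 154.3] [626.2  16.1 138. ]
yel 174 [263.2 169.7] [570.6 -15.8 194. ]
hop [604.58289653 119.4383749  190.        ]
c1 [690. 150. 120.]
c2 [ 588. -118.  120.]
c3 [466. -90. 120.]
c4 [562. 184. 120.]
```

View pics/c.png

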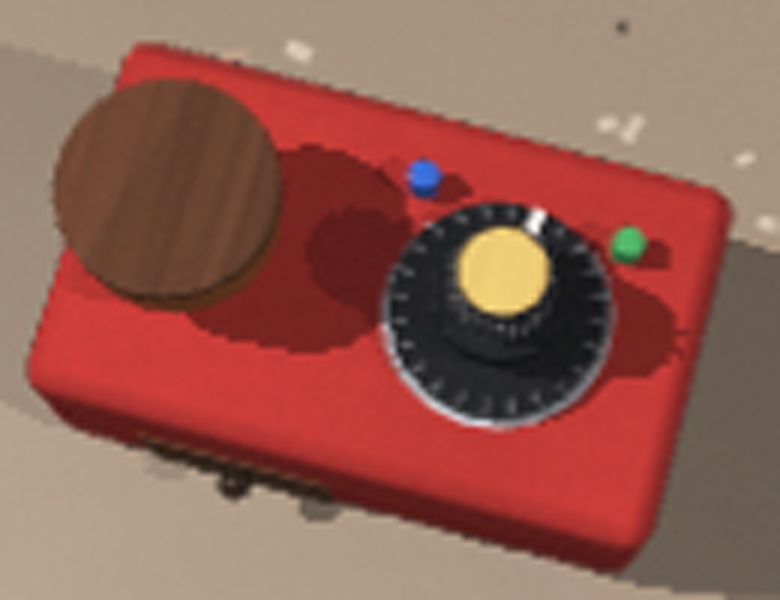

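The casing yaw is about -0.26, and the axis is at about (571,-16). The green stud lies 62 mm out and the blue 64 mm, both within spec. The green stud's bearing is about -64°, and the pointer's about -25°. I'll move above the knob and look with the wrist camera.

```bash
python3 -m creep '.0247 -.0292 0.001 0 0 0 100;.0247 -.0292 0.001 0 0 0 100;.0247 -.0292 0.001 0 0 0 100;.0247 -.0292 0.001 0 0 0 100;.0247 -.0292 0.001 0 0 0 100;.0247 -.0292 0.001 0 0 0 100'
python3 -m creep '.0247 -.0292 0.001 0 0 0 100;.0247 -.0292 0.001 0 0 0 100;.0247 -.0292 0.001 0 0 0 100;.0247 -.0292 0.001 0 0 0 100;.0247 -.0292 0.001 0 0 0 100;.0247 -.0292 0.001 0 0 0 100'
python3 -m creep '.0247 -.0292 0.001 0 0 0 100;.0247 -.0292 0.001 0 0 0 100;.0247 -.0292 0.001 0 0 0 100;.0247 -.0292 0.001 0 0 0 100;.0247 -.0292 0.001 0 0 0 100;.0247 -.0292 0.001 0 0 0 100;0 0 0 0 0 0 100;0 0 0 0 0 0 100'
python3 - <<'E'
from h import *; from plant import viewer,readout
i=viewer.camera_info('wrist');im=viewer.capture('wrist'); print(i, readout.get_obs()['joint_positions'].round(2))
cv2.imwrite('pics/w1.png',im[...,::-1])
for k,m in masks(im).items():
    for s,c in cen(im,m): 
        if s>25: print(k,s,c,ray(i,c,{'green':138,'blue':138,'yel':194}[k]).round(1))
E
```

```text
time: 0.6
tool_pos: [275.5, 332.7, 298.1]
tcp_rot: [-3.141, -0.0, 2.898]
contact_force: [0.6, -0.3, -0.2]
grip_width: 91.8
finger_force: 0.0
time: 1.1
tool_pos: [423.8, 157.3, 304.2]
tcp_rot: [3.142, -0.0, 2.898]
contact_force: [1.2, 1.0, -0.4]
grip_width: 91.5
finger_force: 0.0
time: 1.77
tool_pos: [571.7, -17.7, 309.0]
tcp_rot: [3.142, -0.002, 2.895]
contact_force: [0.2, -0.3, -0.6]
grip_width: 91.7
finger_force: 0.0
{'fx': 270.44278869214907, 'fy': 270.44278869214907, 'cx': 252.16072356121342, 'cy': 190.09459963411564, 'D': array([0.01175471, 0.        , 0.        , 0.        , 0.        ]), 'origin': array([494.43662454,   1.85031936, 402.62116594]), 'rotation': array([-2.99273231e-01,  1.46767034e-04,  1.32414594e+00])} [-0.16  0.42  1.36  0.    1.36 -1.49]
green 169 [210.6 222.6] [597.9 -69.8 138. ]
blue 148 [296.4 228.6] [627.   17.3 138. ]
yel 1490 [255. 207.] [571.5 -15.2 194. ]
yel 366 [103.7 266.9] [ 593.6 -158.   194. ]
yel 411 [401.2 269.5] [660.2  95.8 194. ]
```

View pics/w1.png

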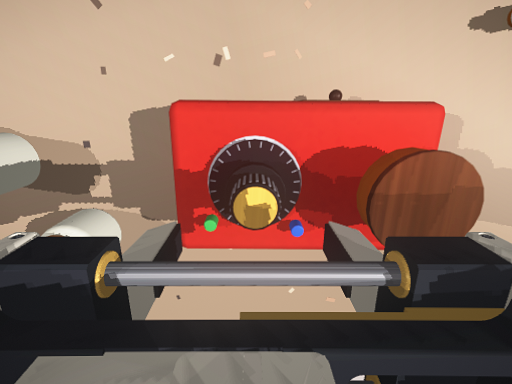

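The wrist view shows the knob cap at (255,207), the green stud at (210,222) and the blue at (296,229). Both cameras agree on the axis, (571.2,-15.4), to about 1 mm. The fingers straddle the knob and stay clear of the hopper. Now I'll go down to tip height 165 mm and grip.

```bash
python3 -m creep '-.0005 .0023 -.02 0 0 0 100;0 0 -.02 0 0 0 80;0 0 -.02 0 0 0 70;0 0 -.012 0 0 0 60;0 0 -.006 0 0 0 60;0 0 0 0 0 0 60'
python3 -m creep '0 0 0 0 0 0 46;0 0 0 0 0 0 42;0 0 0 0 0 0 36;0 0 0 0 0 0 36;0 0 0 0 0 0 36;0 0 0 0 0 0 36'
```

```text
time: 2.32
tool_pos: [569.6, -12.5, 231.2]
tcp_rot: [3.142, -0.003, 2.899]
contact_force: [0.1, 0.0, -0.1]
grip_width: 63.1
finger_force: 0.0
time: 2.82
tool_pos: [570.9, -14.8, 233.2]
tcp_rot: [-3.14, 0.001, 2.897]
contact_force: [-1.3, -5.1, 1.6]
grip_width: 41.2
finger_force: 30.0
```

```bash
python3 -m creep '0 0 0 0 0 0 36;0 0 0 0 0 0 36'; python3 -m creep '0 0 -.001 0 0 0 36;0 0 -.001 0 0 0 36;0 0 -.001 0 0 0 36;0 0 0 0 0 0 36;0 0 0 0 0 0 36'; python3 -c "
from plant import readout
o=readout.get_obs();print(o['tool_pos'],o['contact_force'],o['moment'])"
```

```text
time: 2.98
tool_pos: [570.9, -14.8, 233.1]
tcp_rot: [-3.14, 0.001, 2.897]
contact_force: [-1.7, -5.0, 2.3]
grip_width: 41.4
finger_force: 30.0
time: 3.4
tool_pos: [570.9, -14.8, 229.9]
tcp_rot: [-3.14, 0.001, 2.897]
contact_force: [-1.2, -4.9, 0.7]
grip_width: 41.3
finger_force: 30.0
[570.90642195 -14.80399237 229.88951362] [-1.23303741 -4.86676842  0.72595392] [-0.73609563  0.11829828 -0.08077323]
```

```bash
for k in 1 2 3; do python3 -m creep '0 0 -.0005 0 0 0 36;0 0 -.0005 0 0 0 36;0 0 0 0 0 0 36;0 0 0 0 0 0 36' | grep -E 'tool|contact'; done
```

```text
tool_pos: [570.9, -14.8, 229.0]
contact_force: [-1.4, -5.8, 1.7]
tool_pos: [570.9, -14.8, 228.2]
contact_force: [-1.9, -5.2, 1.6]
tool_pos: [570.9, -14.8, 227.5]
contact_force: [-2.8, -5.1, 4.8]
```

Teeth contact shows at z≈227.7. I'll press about 0.7 mm more and start rocking.

```bash
python3 -m creep '0 0 -.0004 0 0 0 36;0 0 -.0003 0 0 0 36;0 0 0 0 0 0 36;0 0 0 0 0 0 36'|grep -E 'tool|cont'
python3 -m creep '0 0 0 0 0 -.035 36;0 0 0 0 0 -.035 36;0 0 0 0 0 0 36;0 0 0 0 0 0 36'|grep -E 'tool|tcp|cont'
python3 -m creep '0 0 0 0 0 -.035 36;0 0 0 0 0 -.035 36;0 0 0 0 0 0 36;0 0 0 0 0 0 36'|grep -E 'tool|tcp|cont'
python3 -m creep '0 0 0 0 0 -.035 36;0 0 0 0 0 -.035 36;0 0 0 0 0 0 36;0 0 0 0 0 0 36'|grep -E 'tool|tcp|cont'
```

```text
tool_pos: [570.9, -14.8, 227.1]
contact_force: [-2.8, -5.4, 5.6]
tool_pos: [570.9, -14.8, 227.1]
tcp_rot: [-3.14, 0.002, 2.827]
contact_force: [-3.8, -5.3, 5.9]
tool_pos: [570.9, -14.8, 227.1]
tcp_rot: [-3.141, 0.002, 2.757]
contact_force: [-3.0, -5.0, 5.8]
tool_pos: [570.9, -14.9, 227.1]
tcp_rot: [-3.141, 0.002, 2.687]
contact_force: [-3.0, -5.6, 5.3]
```

```bash
python3 -m creep '0 0 0 0 0 -.035 36;0 0 0 0 0 -.035 36;0 0 0 0 0 0 36;0 0 0 0 0 0 36'|grep -E 'tool|tcp|cont'
python3 -m creep '0 0 0 0 0 -.035 36;0 0 0 0 0 -.035 36;0 0 0 0 0 0 36;0 0 0 0 0 0 36'|grep -E 'tool|tcp|cont'
python3 -m creep '0 0 0 0 0 -.035 36;0 0 0 0 0 -.035 36;0 0 0 0 0 0 36;0 0 0 0 0 0 36'|grep -E 'tool|tcp|cont'
python3 -c "
from plant import readout
o=readout.get_obs();print(o['moment'])"
```

```text
tool_pos: [571.0, -14.9, 227.1]
tcp_rot: [-3.141, 0.002, 2.617]
contact_force: [-3.1, -4.4, 6.4]
tool_pos: [571.0, -14.9, 227.1]
tcp_rot: [-3.141, 0.003, 2.547]
contact_force: [-4.2, -4.7, 5.6]
tool_pos: [571.0, -14.9, 227.1]
tcp_rot: [-3.141, 0.003, 2.477]
contact_force: [-3.4, -4.9, 6.0]
[-0.78342687  0.4553645  -0.03097206]
```

```bash
python3 -m creep '0 0 0 0 0 -.035 36;0 0 0 0 0 -.035 36;0 0 0 0 0 0 36;0 0 0 0 0 0 36'|grep -E 'tool|tcp|cont'
python3 -m creep '0 0 0 0 0 -.035 36;0 0 0 0 0 -.035 36;0 0 0 0 0 0 36;0 0 0 0 0 0 36'|grep -E 'tool|tcp|cont'
python3 -m creep '0 0 0 0 0 -.035 36;0 0 0 0 0 -.035 36;0 0 0 0 0 0 36;0 0 0 0 0 0 36'|grep -E 'tool|tcp|cont'
python3 -c "
from plant import readout
o=readout.get_obs();print(o['moment'])"
```

```text
tool_pos: [570.9, -14.9, 226.5]
tcp_rot: [-3.141, 0.002, 2.407]
contact_force: [-2.0, -5.5, 1.6]
tool_pos: [571.0, -14.9, 226.4]
tcp_rot: [-3.141, 0.002, 2.337]
contact_force: [-2.2, -4.9, 1.6]
tool_pos: [571.0, -14.9, 226.5]
tcp_rot: [-3.141, 0.002, 2.267]
contact_force: [-1.5, -5.6, 1.9]
[-0.88500304  0.14462405 -0.02421362]
```

The force fell to drag alone, so the teeth dropped in. I'll back up about 3.5° to centre in the play, then ease down.

```bash
python3 -m creep '0 0 0 0 0 .03 36;0 0 0 0 0 .03 36;0 0 -.0005 0 0 0 36;0 0 -.0005 0 0 0 36;0 0 0 0 0 0 36;0 0 0 0 0 0 36'|grep -E 'tool|tcp|cont'
python3 -m creep '0 0 -.0005 0 0 0 36;0 0 -.0005 0 0 0 36;0 0 0 0 0 0 36;0 0 0 0 0 0 36'|grep -E 'tool|tcp|cont'
```

```text
tool_pos: [571.0, -14.9, 225.3]
tcp_rot: [-3.141, 0.002, 2.327]
contact_force: [-2.1, -5.6, 0.9]
tool_pos: [571.0, -14.9, 224.3]
tcp_rot: [-3.141, 0.002, 2.327]
contact_force: [-1.5, -4.5, 0.4]
```

Still only drag, so the knob is in mesh. Home is at about z 219.9.

```bash
python3 -m creep '0 0 -.0006 0 0 0 36;0 0 -.0007 0 0 0 36;0 0 -.0007 0 0 0 36;0 0 0 0 0 0 36'|grep -E 'tool|cont'
python3 -m creep '0 0 -.0005 0 0 0 36;0 0 -.0005 0 0 0 36;0 0 -.0004 0 0 0 36;0 0 0 0 0 0 36;0 0 0 0 0 0 36'|grep -E 'tool|cont'
python3 -c "
from h import *; from plant import viewer
im=viewer.capture('top');cv2.imwrite('pics/t2.png',cv2.resize(im[125:225,200:330],None,fx=6,fy=6,interpolation=cv2.INTER_CUBIC)[...,::-1])
im=viewer.capture('wrist');cv2.imwrite('pics/w2.png',im[...,::-1])"
```

```text
tool_pos: [571.0, -14.9, 222.3]
contact_force: [-0.4, -5.3, -0.3]
tool_pos: [571.0, -14.9, 220.9]
contact_force: [-1.1, -4.6, 0.7]
```

View pics/w2.png

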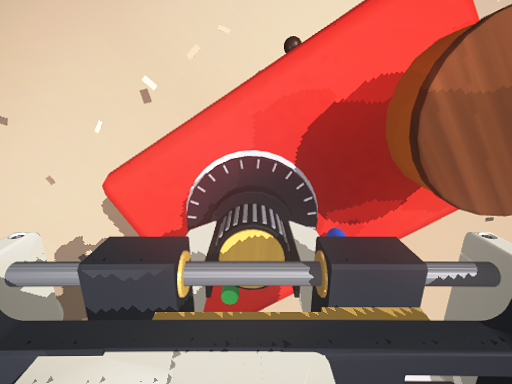

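The wrist view shows the green stud at (230,296). The pointer is hidden under the gripper. I'll find the stop and work out the turn from the first top picture.

```bash
python3 -m creep '0 0 -.0003 0 0 0 36;0 0 -.0003 0 0 0 36;0 0 0 0 0 0 36;0 0 0 0 0 0 36'|grep -E 'tool|cont'
python3 -m creep '0 0 -.0003 0 0 0 36;0 0 0 0 0 0 36;0 0 0 0 0 0 36'|grep -E 'tool|cont'
python3 - <<'E'
from h import *; from plant import viewer
im=np.ascontiguousarray(cv2.imread('pics/top0.png')[...,::-1]); i=viewer.camera_info('top')
w=np.zeros(im.shape[:2],bool); r=im[157:168,265:275].min(2); w[157:168,265:275]=r>130
c=np.array([571.1,-15.4]); ang=lambda p:np.degrees(np.arctan2(*(p[:2]-c)[::-1]))
for s,q in cen(im,w): 
    p=ray(i,q,132); print(s,q,p.round(1),np.hypot(*(p[:2]-c)),ang(p))
print('green',ang(np.array([597.8,-70.7])))
E
```

```text
tool_pos: [571.0, -14.9, 220.4]
contact_force: [-1.3, -4.9, 1.1]
tool_pos: [571.0, -14.9, 220.3]
contact_force: [-1.9, -5.3, 2.1]
9 [268.9 161.4] [609.4 -32.4 132. ] 41.918116767158196 -23.964869244946183
green -64.22777499111196
```

View pics/t2.png

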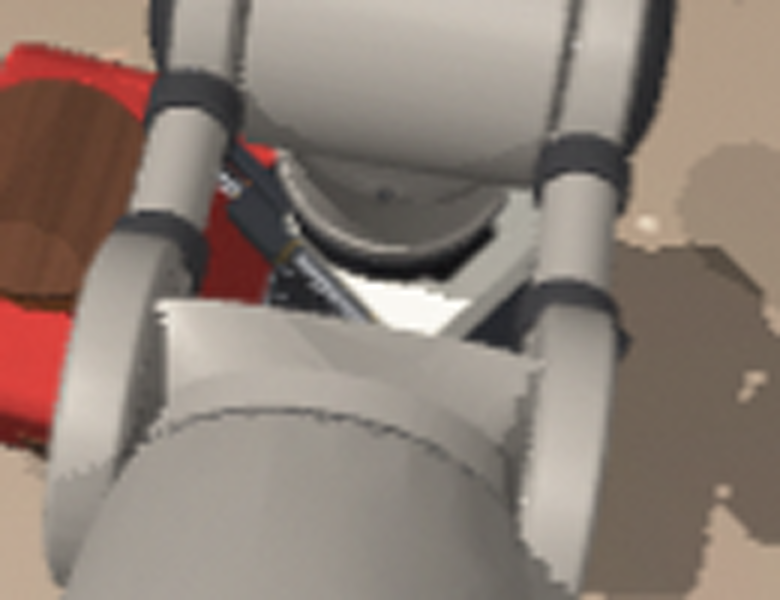

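The top view is blocked by the arm, so I'll rely on the first measurement: pointer at -24° (tip 42 mm out, as expected) and green stud at -64.2°, so the dial must turn -0.70 rad. Allowing for the tooth play, the final yaw is about 1.58.

```bash
python3 -m creep '0 0 -.0004 0 0 0 36;0 0 0 0 0 0 36;0 0 0 0 0 0 36;0 0 0 0 0 0 36'|grep -E 'tool|cont'
python3 -m creep '0 0 0 0 0 -.05 36;0 0 0 0 0 -.05 36;0 0 0 0 0 -.05 36;0 0 0 0 0 -.05 36;0 0 0 0 0 -.05 36;0 0 0 0 0 0 36'|grep -E 'tool|tcp|cont'
python3 -c "
from plant import readout
o=readout.get_obs();print(o['moment'])"
```

```text
tool_pos: [571.0, -14.9, 220.2]
contact_force: [-2.4, -4.9, 3.9]
tool_pos: [571.0, -15.0, 220.2]
tcp_rot: [3.141, 0.003, 2.075]
contact_force: [-2.6, -5.9, 4.3]
[-1.00373318  0.37823842  0.02639149]
```

```bash
python3 -m creep '0 0 0 0 0 -.05 36;0 0 0 0 0 -.05 36;0 0 0 0 0 -.05 36;0 0 0 0 0 -.05 36;0 0 0 0 0 -.05 36;0 0 0 0 0 0 36'|grep -E 'tool|tcp|cont'
python3 -c "
from h import *
from plant import readout,viewer
o=readout.get_obs();print(o['moment'])
i=viewer.camera_info('wrist');print(i['origin'],i['rotation']);im=viewer.capture('wrist');cv2.imwrite('pics/w3.png',im[...,::-1])"
```

```text
tool_pos: [571.0, -15.0, 220.2]
tcp_rot: [3.141, 0.003, 1.825]
contact_force: [-2.8, -5.4, 5.3]
[-0.98392085  0.3466734   0.04821344]
[551.10407585  62.97605303 313.46242984] [-0.3039268  -0.00123013  0.25437251]
```

View pics/w3.png

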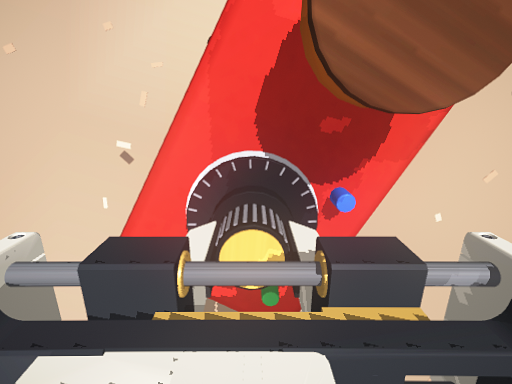

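The blue stud is at (343,200) and the green at (270,297); the pointer is still out of sight. I'll finish the turn (-0.245), release, rise and look.

```bash
python3 -m creep '0 0 0 0 0 -.05 36;0 0 0 0 0 -.05 36;0 0 0 0 0 -.05 36;0 0 0 0 0 -.05 36;0 0 0 0 0 -.045 36;0 0 0 0 0 0 36;0 0 0 0 0 0 36;0 0 0 0 0 0 36'|grep -E 'tool|tcp|cont'
python3 -m creep '0 0 0 0 0 0 50;0 0 0 0 0 0 60;0 0 0 0 0 0 80;0 0 0 0 0 0 100;0 0 0 0 0 0 100;0 0 0 0 0 0 100'|grep -E 'tool|tcp|cont|wid'
python3 -m creep '0 0 .01 0 0 0 100;0 0 .03 0 0 0 100;0 0 .04 0 0 0 100;0 0 .04 0 0 0 100;0 0 0 0 0 0 100;0 0 0 0 0 0 100'|grep -E 'tool|tcp|cont'
python3 -m creep '-.03 .02 0 0 0 0 100;-.03 .02 0 0 0 0 100;-.03 .02 0 0 0 0 100;-.03 .02 0 0 0 0 100;-.03 .02 0 0 0 0 100;-.03 .02 0 0 0 0 100;0 0 0 0 0 0 100;0 0 0 0 0 0 100'|grep -E 'tool|tcp|cont'
python3 - <<'E'
from h import *
from plant import viewer
a=viewer.capture('top'); b=viewer.capture('wrist'); cv2.imwrite('pics/t4r.png',a[...,::-1])
a=cv2.resize(a[125:225,200:330],(520,400),interpolation=cv2.INTER_CUBIC)
cv2.imwrite('pics/tw4.png',np.hstack([a[:,:400],cv2.resize(b,(400,400))])[...,::-1])
E
```

```text
tool_pos: [571.0, -15.0, 220.2]
tcp_rot: [3.14, 0.002, 1.583]
contact_force: [-2.5, -5.7, 5.3]
tool_pos: [570.8, -13.6, 218.8]
tcp_rot: [3.142, -0.0, 1.583]
contact_force: [0.9, 0.5, 0.4]
grip_width: 74.4
tool_pos: [571.6, -13.8, 342.3]
tcp_rot: [3.135, 0.001, 1.583]
contact_force: [-0.1, -0.9, -0.9]
tool_pos: [389.3, 107.0, 338.6]
tcp_rot: [-3.141, 0.0, 1.585]
contact_force: [-0.6, 0.7, 0.5]
```

View pics/tw4.png

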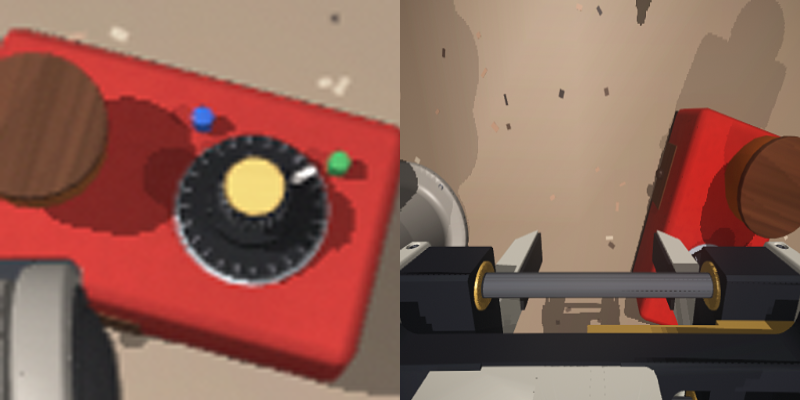

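The pointer now leads to the green stud: tip at about (305,173) in the enlarged top view, stud at (338,162). The knob is visibly lower. Measuring both:

Run:
```python
from h import *; from plant import viewer
im=np.ascontiguousarray(cv2.imread('pics/t4r.png')[...,::-1]); i=viewer.camera_info('top')
M=masks(im)
for k,z in (('yel',(181,195)),('green',(138,))):
    m=M[k]; m[:,:240]=0; m[:,310:]=0; m[:150]=0; m[200:]=0
    for s,q in cen(im,m): print(k,s,q,[ray(i,q,zz).round(1) for zz in z])
    if k=='green': g=ray(i,q,138)[:2]
w=np.zeros(im.shape[:2],bool); w[162:173,270:281]=im[162:173,270:281].min(2)>120
for s,q in cen(im,w):
  p=ray(i,q,132)[:2]
  for c in ([571.1,-15.4],[569.5,-15.4],[571.1,-17]):
    u=p-c; r=np.hypot(*u); u/=r; d=g-c; print(s,q,p.round(1),r.round(1),'y off',(u[0]*d[1]-u[1]*d[0]).round(1))
```

```text
yel 170 [263.1 171.3] [array([569.9, -15.9, 181. ]), array([566.3, -15.5, 195. ])]
green 18 [284.1 165.3] [array([597.7, -71.6, 138. ])]
16 [275.5 168.1] [591.5 -49.7] 39.9 y off -5.9
16 [275.5 168.1] [591.5 -49.7] 40.7 y off -6.6
16 [275.5 168.1] [591.5 -49.7] 38.5 y off -6.4
```

The pointer line passes about 6 mm short of the stud, so it needs about 0.09 rad more in the same sense. I'll regrip and nudge it.

```bash
python3 -m creep '.03 -.02 0 0 0 0 100;.03 -.02 0 0 0 0 100;.03 -.02 0 0 0 0 100;.03 -.02 0 0 0 0 100;.03 -.02 0 0 0 0 100;.03 -.0215 0 0 0 0 100;0 0 0 0 0 0 100;0 0 0 0 0 0 100'|grep -E 'tool|tcp|cont'
python3 -m creep '0 0 -.03 0 0 0 90;0 0 -.03 0 0 0 80;0 0 -.03 0 0 0 70;0 0 -.02 0 0 0 60;0 0 -.009 0 0 0 60;0 0 0 0 0 0 60'|grep -E 'tool|tcp|cont'
python3 -m creep '0 0 0 0 0 0 46;0 0 0 0 0 0 42;0 0 0 0 0 0 36;0 0 0 0 0 0 36;0 0 0 0 0 0 36;0 0 0 0 0 0 36'|grep -E 'tool|tcp|cont|fin'
```

```text
tool_pos: [572.2, -17.6, 336.4]
tcp_rot: [-3.138, -0.0, 1.579]
contact_force: [0.0, 0.6, -0.3]
tool_pos: [569.5, -15.0, 217.8]
tcp_rot: [-3.137, -0.001, 1.583]
contact_force: [0.0, 0.3, -0.6]
tool_pos: [570.9, -15.3, 221.7]
tcp_rot: [3.14, 0.001, 1.583]
contact_force: [-4.3, -0.0, 6.6]
finger_force: 30.0
```

```bash
python3 -m creep '0 0 0 0 0 -.03 36;0 0 0 0 0 -.03 36;0 0 0 0 0 -.03 36;0 0 0 0 0 0 36;0 0 0 0 0 0 36;0 0 0 0 0 0 36'|grep -E 'tool|tcp|cont'
python3 -m creep '0 0 0 0 0 0 50;0 0 0 0 0 0 60;0 0 0 0 0 0 80;0 0 0 0 0 0 100;0 0 0 0 0 0 100;0 0 0 0 0 0 100'|grep -E 'tool|cont|wid'
python3 -m creep '0 0 .01 0 0 0 100;0 0 .03 0 0 0 100;0 0 .04 0 0 0 100;0 0 .04 0 0 0 100;0 0 0 0 0 0 100'|grep -E 'tool|tcp|cont'
python3 -m creep '-.03 .02 0 0 0 0 100;-.03 .02 0 0 0 0 100;-.03 .02 0 0 0 0 100;-.03 .02 0 0 0 0 100;-.03 .02 0 0 0 0 100;-.03 .02 0 0 0 0 100;0 0 0 0 0 0 100;0 0 0 0 0 0 100'|grep -E 'time|tool|tcp|cont'
python3 - <<'E'
from h import *; from plant import viewer
im=viewer.capture('top'); cv2.imwrite('pics/t5.png',cv2.resize(im[125:225,200:330],None,fx=6,fy=6,interpolation=cv2.INTER_CUBIC)[...,::-1])
i=viewer.camera_info('top'); M=masks(im)
for k,z in (('yel',181),('green',138)):
    m=M[k]; m[:,:240]=0; m[:,310:]=0; m[:150]=0; m[200:]=0
    for s,q in cen(im,m): print(k,s,q,ray(i,q,z).round(1))
g=np.array([597.8,-71])
w=np.zeros(im.shape[:2],bool); w[162:176,270:281]=im[162:176,270:281].min(2)>120
for s,q in cen(im,w):
    p=ray(i,q,132)[:2];c=np.array([570.8,-15.5])
    u=p-c; r=np.hypot(*u); u/=r; d=g-c; print(s,q,p.round(1),r.round(1),'y off',(u[0]*d[1]-u[1]*d[0]).round(1))
E
```

```text
tool_pos: [570.9, -15.3, 221.6]
tcp_rot: [3.14, 0.0, 1.493]
contact_force: [-4.4, -0.0, 7.1]
tool_pos: [570.9, -15.3, 219.8]
contact_force: [-0.1, 1.1, -0.3]
grip_width: 74.5
tool_pos: [572.9, -15.5, 349.2]
tcp_rot: [3.126, 0.001, 1.493]
contact_force: [0.5, -0.3, 1.0]
time: 17.57
tool_pos: [389.8, 105.5, 340.9]
tcp_rot: [3.139, -0.0, 1.495]
contact_force: [1.0, 0.4, 0.3]
yel 169 [263.  171.2] [570.2 -15.7 181. ]
green 18 [284.1 165.3] [597.7 -71.6 138. ]
13 [276.5 169.1] [588.9 -52.3] 41.0 y off -0.3
```

View pics/t5.png

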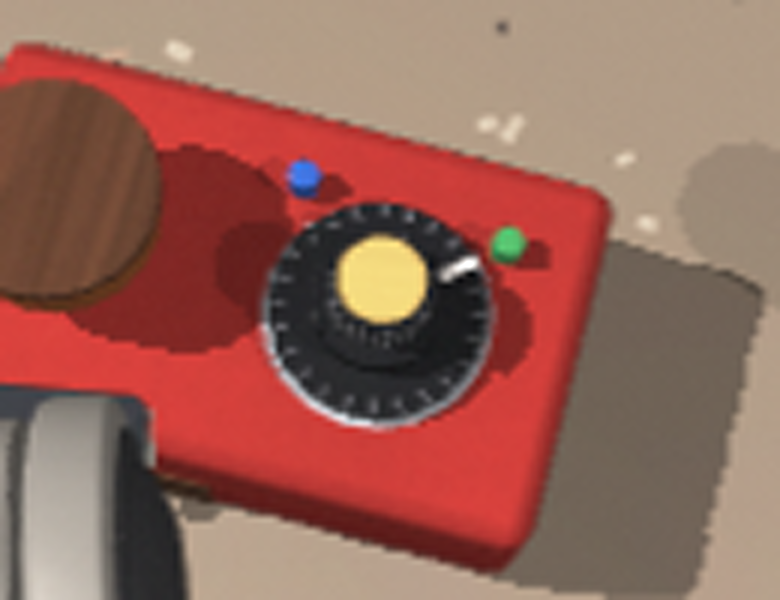

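The pointer line now passes within about 1 mm of the green stud's centre. The cap hasn't moved since the knob met its stop, and the arm is clear, so I'm handing in.

```bash
python3 -c "
from plant import order
print(order.close_job())"
```

```text
the job is handed in; nothing more can be done
None
```

The job is handed in, but the judge gave no verdict: the knob is meshed and pressed to its stop, the pointer is on the green stud to about 1 mm by the top camera (the limit is 6 mm), the arm is clear, the wrist force stayed around 7 N or less along z during the work, and the mug, jar and bottle were never approached.

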